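# Hang the ring on the inspection boom and draw it out to the index

### The job

Hang the brass ring on the steel post of the telescoping boom so that it sits flat down on the collar, and let go of it; then push the red lock button fully down to release the boom. Take the boom's yellow handle, draw the boom out until its black pointer stands over the red index on the white scale, and finish while holding it there, still, against its return spring (do not let go at the end). Leave the red index where it is set, and the other things on the bench where they are.

Things in the scene. Friction and masses are not known exactly. Their poses are not given: they have to be found in the camera images.
- ring: the brass ring to hang: a flange 50 mm across and 6 mm thick at the bottom, with a round collar 28 mm across above it up to 30 mm height, and a 16 mm bore right through; 0.11 to 0.22 kg. Stands on the bench flange down, gripped by its collar. Origin at the centre of its underside, z up along the bore
- stand: the boom's stand, fixed to the bench: grey base plate 116 x 420 x 12 mm with a blue housing 44 mm wide, 190 mm long, its top 80 mm above the bench. Origin on the bench below the boom's axis; its +y axis is the direction in which the boom comes out, its +x points from the boom to the white scale, z up
- boom: the telescoping aluminium boom, with its handle, post and pointer. Its origin and axes coincide with the stand's when home and move along the stand's +y as it is drawn out, so its y in the stand's frame is the extension: 0 = home, end stop at 0.14 m. Locked at home (about 2 mm of play) until the lock button is down; a return spring then pulls it home with about 2.5 N at home and 5.5 N at 0.12, plus about 0.5 N friction
- post_seat (a point): centre of the collar's top face, at the foot of the steel post on the boom's end, 66 mm above the bench: the ring's underside rests here. The post is 10 mm thick with a tapered tip, and stands 40 mm above this point; the collar is 24 mm across. Axes as the stand's. It lies 75 mm in the stand's +y from the handle and moves with the boom
- handle (a point): grip point on the axis of the boom's upright yellow handle, 90 mm above the bench. The handle is 16 x 16 mm square (sides along the stand's x and y) and stands from 62 to 112 mm above the bench; moves with the boom
- lock (a joint): the red lock button's travel, in m: 0 = up (locked), 0.010 = fully down (released). Needs about 3 N to push; has no spring and stays where it is pushed
- lock_top (a point): centre of the red lock button's top, 28 mm across, on the blue housing, 98 mm above the bench when up and 88 mm when down. It is pushed straight down
- pointer (a point): the black pointer's end above the white scale, fixed to the boom at the handle's y in the stand's frame. Axes as the stand's
- index_mark (a point): centre of the top of the red index, a clip 8 mm wide along the scale, 46 mm above the bench; the boom is set right when pointer and index have the same y in the stand's frame. Axes as the stand's. Held by 3 N of friction only: do not push it
- index (a joint): the index's setting along the scale in m, in the same measure as the boom's extension: the boom must be drawn out to this value (0.05 to 0.12, differs from run to run)
- spare: the spare ring: same shape and sizes as the brass ring but black plastic; not to be used; origin at the centre of its underside
- driver: screwdriver 170 mm long lying on the bench; leave it
- spanner: steel spanner 140 mm long lying on the bench; leave it
- bottle: clear bottle 56 mm across, 150 mm tall, standing; leave it
- jar: amber glass jar 60 mm across, 60 mm tall; leave it
- tray: grey divided parts tray 130 x 190 x 25 mm; leave it
- cup: white ceramic cup 70 mm across, 80 mm tall; leave it
Mind the look-alikes: they are no part of the job. Several things look just like the ring: the one meant starts farthest to the robot's right.

How it is judged (in metres and radians):
On the way, in this order (a step that is already met when the one before it is completed fails the run):
1. the brass ring sits on the collar around the post, let go, with the boom still locked at home (horizontal distance between ring and post_seat below 0.006 m and z of ring in the frame of post_seat between -0.004 and 0.004 m and angle between ring's own z axis and vertical below 0.1 rad and contact force between the fingers and ring below 0.2 N and y of boom in the frame of stand below 0.006 m and value of joint lock below 0.004 m), for 0.2 s.
2. the lock button is fully down, with the boom still at home (value of joint lock above 0.008 m and y of boom in the frame of stand below 0.01 m), for 0.1 s.
At the end, for the whole second after the job is handed in: Fingers hold the boom at its handle (over 1 N, within 50 mm); boom still (under 10 mm/s), pointer within 4 mm of the index centre along the scale; lock button over 8 mm down; brass ring on the collar within 6 mm of the post axis and 4 mm of its height, upright within 0.1 rad, not touched (horizontal distance between ring and post_seat below 0.006 m and z of ring in the frame of post_seat between -0.004 and 0.004 m and angle between ring's own z axis and vertical below 0.1 rad and contact force between the fingers and ring below 0.2 N and y of pointer in the frame of index_mark between -0.004 and 0.004 m and linear speed of boom below 0.01 m/s and value of joint lock above 0.008 m and contact force between the fingers and boom above 1 N and distance between the grasp point and handle below 0.05 m); the arm keeps its last pose, push and grip.
It fails at once if the red index is shifted by more than 4 mm (distance of index_mark from where it was at the start of the episode above 0.004 m).
It fails at once if another thing on the bench (spare ring, screwdriver, spanner, bottle, jar, tray or cup) is shifted by more than 30 mm (distance of any of spare, driver, spanner, bottle, jar, tray, cup from where it was at the start of the episode above 0.03 m).
It also fails if it takes over 58 s, if anything falls off the work surface, if the arm or the gripper's body presses on something with over 40 N, if the wrist force passes 120 N, or if a joint passes its speed limit or range.

### The arm

A 7-joint arm with a two-finger parallel gripper is mounted at the origin on the work surface. World frame = base frame: x ahead of the robot, y to its left, z up, the work surface at z = 0. Lengths are in mm, angles in rad, forces in N, time in s.
With the tool pointing down it reaches from about 425 to 950 mm from the base axis. Payload 4.7 kg.
Tool frame: the origin (TCP) lies between the finger pads; the fingertips stand 19 mm ahead of it and the grasp point (between the pads) is the TCP; z points along the fingers, y is the direction in which the jaws open and shut (so a half turn about z gives the same grasp; the last joint's range is limited). The gripper opens to 87 mm and grips with 3 to 60 N. Pads are 19 mm wide; open, the fingers measure 117 mm over their backs; the gripper's body (75 mm by 190 mm) begins 51 mm behind the grasp point.
Start: joints at [1.18, 0.469, -0.049, 1.532, 0.024, 1.141, -0.082], TCP at [238.968, -631.302, 241.573] pointing down, gripper open.
Joint ranges: [-2.59, 2.59], [-0.33, 1.99], [-1.39, 1.29], [0.1, 2.45], [-1.04, 4.18], [0.21, 1.99], [-2.66, 2.66]. Speed limits (rad/s): [2.57, 2.57, 3.14, 3.14, 3.14, 3.14, 3.14].

### API

Orientations are given as a unit quaternion [w, x, y, z].
In Python, from cell import r gives the robot as it stands.
- The arm moves only by the tool move_arm, never from a script. Its argument "series" is a list of rows, each an object of numbers: "tx", "ty", "tz": the shift along the tool's x, y, z in m; "yaw": the turn about the tool's z in degrees. A call has 1 to 8 rows; each row shifts and turns the commanded pose from where the row before left it, along the tool's axes as they then stand; what a row does not reach is not made up. A row lasts 1/10 s, in which the tool goes at most 50 mm and 8.59 degrees, less where a joint would pass 70% of its speed; a pose out of reach is approached as far as the arm can. A call is refused whole if a number of a shift passes 0.05 or a number of a turn 8.59, either way. A call with a gripper value outside its range is refused whole. "hand" is the finger opening in m, from 0 to 0.087, set as the call begins (left out, the last holds). The fingers move at their own pace and stop on an object; "grip_force" is the grip in N (left out, the last holds). Time passes only in rows, so rows that do not move let the fingers close. It gives the time, the measured TCP pose, the force and the opening at its end, in the units of the state.
- r.read_state(): the state, without advancing time (a new reading comes with each control period).
- r.grab_frame(name): name is "side" or "top" or "wrist"; returns the picture (384x512x3 uint8, blue, green, red); there is no depth.
- r.calibration(name): a dict with "camera_matrix" (3x3 intrinsics, pixels), "R" (3x3) and "t" (3): a world point X has camera coordinates R X + t. Camera axes: x right, y down, z forward; pixel columns grow to the right and rows downward; lengths in mm; the calibration is good to about 2 mm. A picture is of the moment at which its call begins: read the wrist's pose just before it. calibration takes no time and is no camera call; for the wrist camera it gives the pose at the moment of the call.
- r.sign_off(): hands the job in, once; it reports no verdict.
Trained networks look in the newest picture that a camera, given by its name, has taken for a name from the list of things; names that differ only in an ending like _2 or _b are one class to them, and where a whole thing is asked for, a point or a joint stands for the part that bears it (a point fixed in the world has none). Each returns a list of dicts, best first, with "p" (0 to 1); they miss things now and then, are a little off and sometimes report something else, mostly with a low value. They report only what shows in the picture. A call takes as long as a camera call. They do not tell look-alikes from the thing itself.
- r.spot_in(camera, thing): "extent" ([left, top, width, height] in pixels, round what is visible of it).
The state is a dict: "t": time; "joint_positions": joint angles; "qvel": joint speeds; "joint_torque": joint torques, N m; "eef_pos": TCP position; "orientation": TCP orientation; "force": force on the tool from outside, world axes, zero at the start; "torque": the same for the moment, N m; "gripper_width": opening from 0.0 (shut) to 1.0 (fully open).
Only numpy, scipy, OpenCV 4.12 (cv2) and the standard library are available. Lean on these libraries where they do the work, as an engineer would, in place of code of your own. Each camera call takes 0.05 s, during which the arm holds its last target. There are 200 camera calls.

## Working session

There is one attempt and no reset: what is moved stays moved. The work goes in short steps, Python scripts to look and compute and a tool call to move; the robot and the scene stay as the last step left them, time stands still between calls to the robot, and variables do not carry over. Pictures are saved under pics/ and viewed, about 8 in all and at most 12, crops included, and the job is handed in when it is done.

Besides the shell and the picture viewer there is one more tool, called as name(argument=value, ...) on one line, values as JSON. move_arm: Moves the arm, as the interface text tells. Its arguments: {"type":"object","properties":{"series":{"type":"array","items":{"type":"object","properties":{"tx":{"type":"number"},"ty":{"type":"number"},"tz":{"type":"number"},"yaw":{"type":"number"}}}},"hand":{"type":"number"},"grip_force":{"type":"number"}},"required":["series"]}

```bash
ls; mkdir -p pics
cat > h.py <<'E'
import numpy as np, cv2
from cell import r
def proj(cam,X,c=None):
    c=c or r.calibration(cam); p=np.array(c["R"])@np.array(X,float)+np.array(c["t"]).ravel(); q=np.array(c["camera_matrix"])@p; return q[:2]/q[2]
def unproj(cam,u,v,z,c=None):
    c=c or r.calibration(cam); R=np.array(c["R"]);t=np.array(c["t"]).ravel()
    d=R.T@np.linalg.inv(np.array(c["camera_matrix"]))@np.array([u,v,1.]); o=-R.T@t
    return o+d*(z-o[2])/d[2]
E
python3 - <<'E'
from h import *
s=r.read_state();print(s["t"],s["eef_pos"],s["orientation"],s["force"],s["gripper_width"])
for n in("top","side"):
    f=r.grab_frame(n);cv2.imwrite(f"pics/{n}0.png",f)
    c=r.calibration(n);print(n,np.round(c["R"],3).tolist(),np.round(c["t"],0))
    for k in("ring","stand","handle","lock_top","index_mark","post_seat","pointer"):
        print(k,[(np.round(d["extent"]).tolist(),round(d["p"],2)) for d in r.spot_in(n,k)][:5])
E
```

```text
pics
0.0 [ 238.70818346 -630.77964302  240.48439555] [-9.57509472e-04  9.83678896e-01  1.79930159e-01 -2.24612075e-04] [-0.99868376  0.49974971 -0.07088761] 0.9984348261327918
top [[0.011, -1.0, -0.002], [-0.993, -0.01, -0.118], [0.118, 0.004, -0.993]] [ -22.  490. 1293.]
ring [([133.0, 244.0, 15.0, 17.0], 0.67), ([105.0, 218.0, 14.0, 15.0], 0.62), ([175.0, 189.0, 15.0, 17.0], 0.57), ([144.0, 220.0, 17.0, 14.0], 0.57)]
stand [([239.0, 134.0, 137.0, 44.0], 0.66)]
handle [([275.0, 153.0, 35.0, 8.0], 0.69)]
lock_top []
index_mark [([120.0, 112.0, 59.0, 44.0], 0.54)]
post_seat [([272.0, 153.0, 41.0, 6.0], 0.89)]
pointer [([274.0, 147.0, 40.0, 15.0], 0.6)]
side [[-0.999, -0.033, 0.01], [-0.025, 0.504, -0.863], [0.024, -0.863, -0.505]] [ 471.   81. 1406.]
ring [([309.0, 270.0, 15.0, 19.0], 0.8), ([249.0, 239.0, 15.0, 16.0], 0.52), ([280.0, 259.0, 20.0, 16.0], 0.44)]
stand [([203.0, 153.0, 44.0, 60.0], 0.84)]
handle [([220.0, 162.0, 13.0, 31.0], 0.54)]
lock_top []
index_mark []
post_seat [([218.0, 164.0, 13.0, 30.0], 0.78)]
pointer [([219.0, 160.0, 11.0, 30.0], 0.74)]
```

Run:
```python
from h import *
a=cv2.imread("pics/top0.png")[90:300,80:400];b=cv2.imread("pics/side0.png")[100:340,180:380]
cv2.imwrite("pics/a.png",cv2.resize(a,None,fx=2.5,fy=2.5,interpolation=2))
cv2.imwrite("pics/b.png",cv2.resize(b,None,fx=2.5,fy=2.5,interpolation=2))
```

```text
(no output)
```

View pics/a.png

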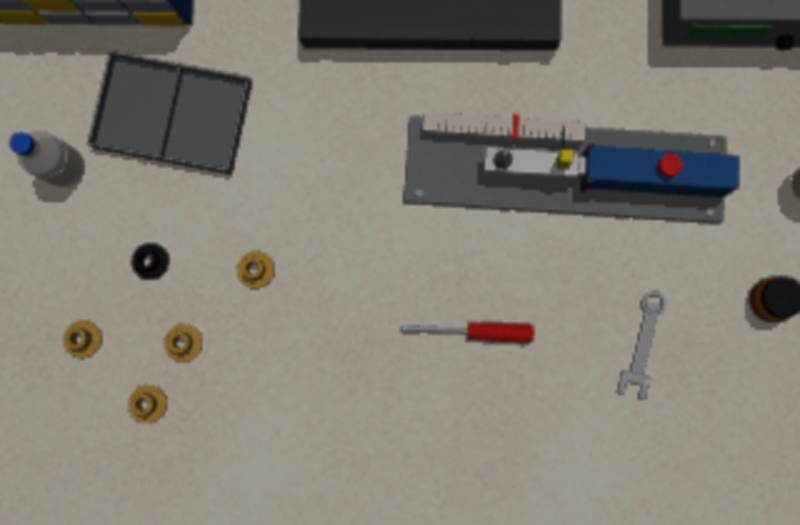

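View pics/b.png

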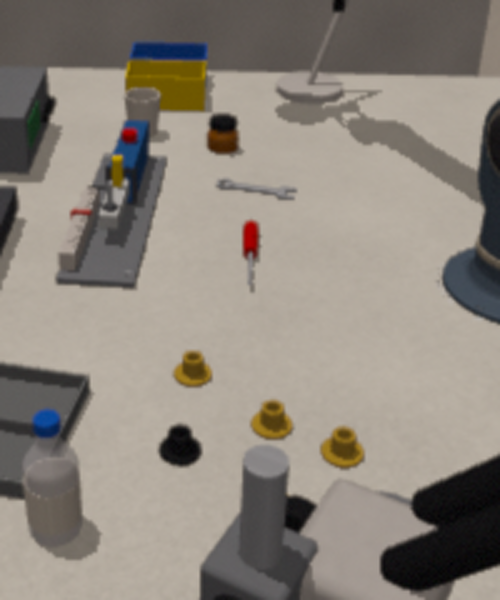

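Left view: four brass rings at full-image top-view pixels of about (182,198), (153,227), (113,226) and (139,252), a black spare at (140,194), and the boom on the right. The picture appears to put the arm on the +y side, but the TCP reads y=-631. I need to resolve that before choosing a ring.

Run:
```python
from h import *
s=r.read_state();e=s["eef_pos"]
for n in("top","side","wrist"):
    c=r.calibration(n);R=np.array(c["R"]);print(n,"tcp->",proj(n,e,c),"origin->",proj(n,[0,0,0],c),"campos",-R.T@np.array(c["t"]).ravel(), np.round(c["camera_matrix"],1).tolist()[0])
    print("neg y tcp",proj(n,[e[0],-e[1],e[2]],c))
c=r.calibration("wrist");print(np.round(c["R"],3).tolist())
w=r.grab_frame("wrist")
a=cv2.imread("pics/top0.png");b=cv2.imread("pics/side0.png")
m=np.hstack([np.vstack([a,b]),np.vstack([w,w*0])]);cv2.imwrite("pics/c.png",cv2.resize(m,(800,600)))
```

```text
top tcp-> [488.34961566 277.60610082] origin-> [248.45737775 345.42020731] campos [ 335.00277399  -21.60709724 1341.62514484] [411.1, 0.0, 255.5]
neg y tcp [  8.33641095 272.27054081]
side tcp-> [310.13081989  97.75811993] origin-> [385.61606884 214.85018252] campos [ 440.02921155 1188.00132365  774.4808964 ] [385.3, 0.0, 256.4]
neg y tcp [367.20421988 288.16983188]
wrist tcp-> [255.8807651  251.23231705] origin-> [-226.24849631  162.96053968] campos [ 316.7144725  -601.21219054  385.6149515 ] [279.9, 0.0, 255.0]
neg y tcp [-11816.37093081  -3797.62352957]
[[0.354, -0.935, 0.001], [-0.892, -0.337, 0.3], [-0.281, -0.107, -0.954]]
```

View pics/c.png

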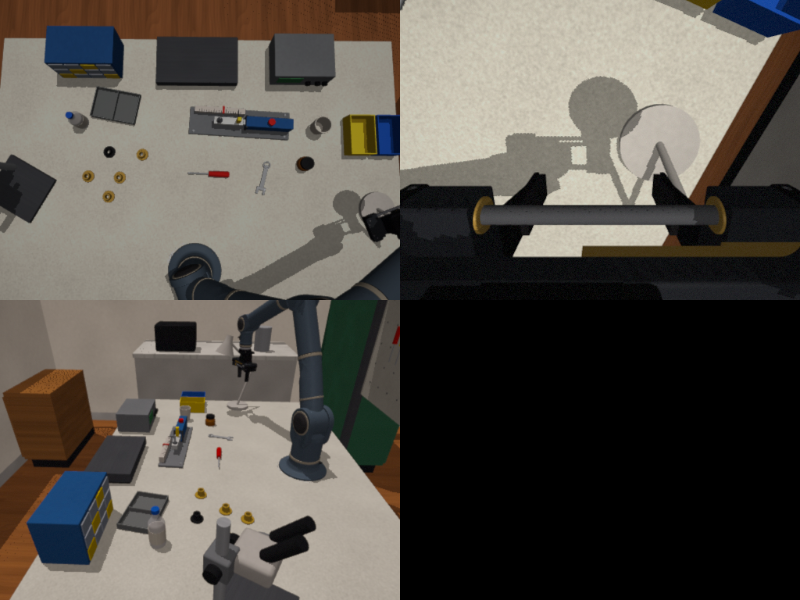

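There is no contradiction: the grey object in front is a microscope, and the arm is on the right (TCP at top (488,278)). The candidates are the four brass rings at top pixels (182,198), (153,227), (113,226) and (139,252). The one farthest to the robot's right (-y, larger column) is (182,198).

```bash
cat >> h.py <<'E'
def blobs(f,lo,hi,amin=6):
    h=cv2.cvtColor(f,cv2.COLOR_BGR2HSV);m=cv2.inRange(h,np.array(lo),np.array(hi))
    n,l,st,ce=cv2.connectedComponentsWithStats(m)
    return [(ce[i].round(1).tolist(),st[i].tolist()) for i in range(1,n) if st[i][4]>=amin]
E
python3 - <<'E'
from h import *
a=cv2.imread("pics/top0.png");c=r.calibration("top")
def show(nm,bl,z,box):
    for ce,st in bl:
        if box[0]<ce[0]<box[1] and box[2]<ce[1]<box[3]: print(nm,ce,st,unproj("top",*ce,z,c).round(1))
show("brass",blobs(a,(12,120,80),(28,255,255)),8,(90,200,170,270))
show("yellow",blobs(a,(22,140,90),(34,255,255)),112,(280,330,130,170))
show("red0",blobs(a,(0,150,90),(6,255,255),4),98,(250,380,120,180))
show("red0b",blobs(a,(0,150,90),(6,255,255),4),46,(250,380,120,180))
show("blue",blobs(a,(100,120,50),(130,255,255),50),80,(280,400,130,180))
p=[unproj("top",80+x/2.5,90+y/2.5,12,c)[:2].round() for x,y in((408,115),(404,203),(722,220),(728,135))];print(p)
print("post top guess",unproj("top",80+502/2.5,90+158/2.5,106,c))
E
```

```text
brass [181.8, 197.5] [175, 191, 14, 14, 137] [464.3 223.1   8. ]
brass [112.7, 225.1] [106, 218, 14, 15, 130] [372.3 444.    8. ]
brass [152.9, 226.6] [146, 220, 15, 15, 141] [368.8 313.6   8. ]
brass [138.7, 251.1] [132, 244, 14, 15, 137] [290.  356.1   8. ]
yellow [306.1, 151.9] [304, 150, 5, 5, 24] [ 597.6 -170.   112. ]
red0 [285.6, 140.6] [285, 136, 2, 9, 15] [ 635.5 -108.6   98. ]
red0 [347.6, 155.9] [344, 153, 8, 7, 45] [ 589.4 -299.2   98. ]
red0b [285.6, 140.6] [285, 136, 2, 9, 15] [ 648.1 -112.2   46. ]
red0b [347.6, 155.9] [344, 153, 8, 7, 45] [ 600.  -310.8   46. ]
blue [344.1, 156.8] [315, 149, 60, 17, 706] [ 590.1 -292.3   80. ]
[array([670.,  26.]), array([552.,  29.]), array([ 534., -386.]), array([ 648., -397.])]
post top guess [594.08070034 -93.40618975 106.        ]
```

move_arm(series=[{"yaw":-8.3},{"yaw":-8.3},{"yaw":-8.3},{"yaw":-8.3},{"yaw":-8.3},{"yaw":-8.3},{"yaw":-8.3},{"yaw":-8.3}], hand=0.06)

```text
validation failed for argument at $.se...
```

move_arm(series=[{"tx":0.04,"ty":0.0228},{"tx":0.04,"ty":0.0228},{"tx":0.04,"ty":0.0228},{"tx":0.04,"ty":0.0228},{"tx":0.04,"ty":0.0228},{"tx":0.04,"ty":0.0228},{"tx":0.04,"ty":0.0228},{"tx":0.04,"ty":0.0228}])

```text
validation failed for argument at $.se...
```

move_arm(series=[{"tx":0.045},{"tx":0.045},{"tx":0.045},{"tx":0.045},{"tx":0.045},{"tx":0.045},{"tx":0.045},{"tx":0.045}])

```text
validation failed for argument at $.se...
```

move_arm(series=[{"tx":0,"ty":0,"tz":0,"yaw":-8.3},{"tx":0,"ty":0,"tz":0,"yaw":-8.3},{"tx":0,"ty":0,"tz":0,"yaw":-8.3},{"tx":0,"ty":0,"tz":0,"yaw":-8.3},{"tx":0,"ty":0,"tz":0,"yaw":-8.3},{"tx":0,"ty":0,"tz":0,"yaw":-8.3},{"tx":0,"ty":0,"tz":0,"yaw":-8.3},{"tx":0,"ty":0,"tz":0,"yaw":-8.3}], hand=0.06)

```text
t: 1.65
eef_pos: [238.9, -631.3, 241.6]
orientation: [0.0, 0.723, 0.691, -0.0]
force: [0.5, -0.0, 0.0]
gripper_width: 0.689
```

All four keys are required in every row. The turn went as planned, with tool x now along stand +y.

move_arm(series=[{"tx":0.04,"ty":0.0228,"tz":0,"yaw":0},{"tx":0.04,"ty":0.0228,"tz":0,"yaw":0},{"tx":0.04,"ty":0.0228,"tz":0,"yaw":0},{"tx":0.04,"ty":0.0228,"tz":0,"yaw":0},{"tx":0.04,"ty":0.0228,"tz":0,"yaw":0},{"tx":0.04,"ty":0.0228,"tz":0,"yaw":0},{"tx":0.04,"ty":0.0228,"tz":0,"yaw":0},{"tx":0.04,"ty":0.0228,"tz":0,"yaw":0}])

```text
t: 2.45
eef_pos: [437.9, -319.3, 241.9]
orientation: [0.0, 0.725, 0.689, -0.0]
force: [1.0, -0.4, 0.2]
gripper_width: 0.686
```

move_arm(series=[{"tx":0.045,"ty":0,"tz":0,"yaw":0},{"tx":0.045,"ty":0,"tz":0,"yaw":0},{"tx":0.045,"ty":0,"tz":0,"yaw":0},{"tx":0.045,"ty":0,"tz":0,"yaw":0},{"tx":0.045,"ty":0,"tz":0,"yaw":0},{"tx":0.045,"ty":0,"tz":0,"yaw":0},{"tx":0.045,"ty":0,"tz":0,"yaw":0},{"tx":0.045,"ty":0,"tz":0,"yaw":0}])

```text
t: 3.25
eef_pos: [455.1, 40.3, 242.0]
orientation: [0.001, 0.725, 0.689, 0.0]
force: [0.1, -0.1, -0.7]
gripper_width: 0.688
```

move_arm(series=[{"tx":0.045,"ty":0,"tz":0,"yaw":0},{"tx":0.045,"ty":0,"tz":0,"yaw":0},{"tx":0.045,"ty":0,"tz":0.02,"yaw":0},{"tx":0.045,"ty":0,"tz":0.02,"yaw":0},{"tx":0,"ty":0,"tz":0.03,"yaw":0},{"tx":0,"ty":0,"tz":0.03,"yaw":0},{"tx":0,"ty":0,"tz":0,"yaw":0},{"tx":0,"ty":0,"tz":0,"yaw":0}])

```text
t: 4.05
eef_pos: [464.4, 218.5, 141.9]
orientation: [-0.0, 0.725, 0.689, -0.0]
force: [-0.5, 0.4, 0.1]
gripper_width: 0.686
```

Run:
```python
from h import *
c=r.calibration("wrist");f=r.grab_frame("wrist");cv2.imwrite("pics/w1.png",f)
s=r.read_state();print(s["eef_pos"],proj("wrist",s["eef_pos"],c))
for k in blobs(f,(12,120,60),(30,255,255),80):print(k)
for d in r.spot_in("wrist","ring"):
    x,y,w,h=d["extent"];print(d,unproj("wrist",x+w/2,y+h/2,12,c))
```

```text
[465.0353481  218.82725777 142.81229574] [255.81526188 251.87860365]
([52.0, 43.4], [17, 14, 67, 61, 2874])
([148.9, 89.5], [123, 63, 52, 54, 2144])
([255.1, 176.9], [232, 155, 47, 45, 1574])
([145.5, 275.7], [138, 251, 20, 49, 460])
([364.5, 275.5], [353, 251, 20, 49, 462])
([343.9, 320.2], [183, 310, 301, 19, 4158])
{'extent': [232.0, 153.9, 46.2, 48.1], 'p': 0.92} [465.05414505 227.28142334  12.        ]
{'extent': [13.7, 14.2, 70.6, 60.0], 'p': 0.85} [289.49526157 358.5446755   12.        ]
{'extent': [124.3, 62.1, 55.0, 53.4], 'p': 0.77} [374.15588982 317.14006487  12.        ]
```

View pics/w1.png

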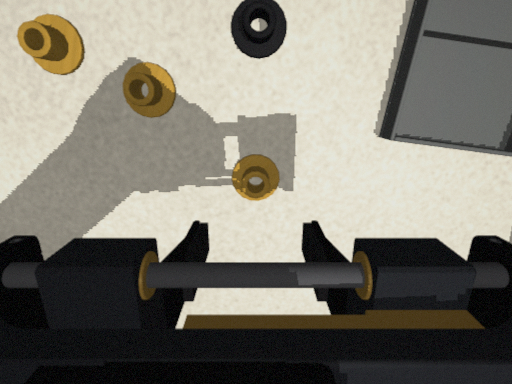

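The chosen ring is at (255,178) in the wrist view, between and ahead of the jaws. The spare (259,27) and the other rings are clear of it.

Run:
```python
from h import *
c=r.calibration("wrist")
print(unproj("wrist",255.2,177.5,4,c),unproj("wrist",255.5,182,30,c))
for z in(4,30):print(unproj("wrist",255.2,155,z,c)[:2],unproj("wrist",255.2,200,z,c)[:2])
```

```text
[466.46231724 225.68933137   4.        ] [466.78901778 228.25024802  30.        ]
[467.66727275 249.46713554] [465.19575388 200.69579817]
[467.82231808 254.3099608 ] [465.57759345 210.01403263]
```

move_arm(series=[{"tx":0.007,"ty":0.001,"tz":0.02,"yaw":0},{"tx":0,"ty":0,"tz":0.03,"yaw":0},{"tx":0,"ty":0,"tz":0.03,"yaw":0},{"tx":0,"ty":0,"tz":0.02,"yaw":0},{"tx":0,"ty":0,"tz":0.014,"yaw":0},{"tx":0,"ty":0,"tz":0,"yaw":0}])

```text
t: 4.75
eef_pos: [465.6, 225.0, 27.2]
orientation: [0.0, 0.725, 0.689, -0.0]
force: [0.6, -0.3, -0.1]
gripper_width: 0.691
```

move_arm(series=[{"tx":0,"ty":0,"tz":0,"yaw":0},{"tx":0,"ty":0,"tz":0,"yaw":0},{"tx":0,"ty":0,"tz":0,"yaw":0},{"tx":0,"ty":0,"tz":0,"yaw":0},{"tx":0,"ty":0,"tz":0,"yaw":0},{"tx":0,"ty":0,"tz":0,"yaw":0}], hand=0.015, grip_force=25)

```text
t: 5.35
eef_pos: [465.6, 225.4, 27.9]
orientation: [0.0, 0.725, 0.689, 0.0]
force: [-0.2, -1.0, 4.5]
gripper_width: 0.311
```

move_arm(series=[{"tx":0,"ty":0,"tz":-0.03,"yaw":0},{"tx":0,"ty":0,"tz":-0.05,"yaw":0},{"tx":0,"ty":0,"tz":-0.05,"yaw":0},{"tx":-0.02,"ty":0.01,"tz":-0.04,"yaw":0},{"tx":-0.04,"ty":0.022,"tz":0,"yaw":0},{"tx":-0.045,"ty":0.02,"tz":0,"yaw":0},{"tx":-0.045,"ty":0.02,"tz":0,"yaw":0},{"tx":-0.045,"ty":0.02,"tz":0,"yaw":0}])

```text
t: 6.15
eef_pos: [547.6, 24.0, 197.3]
orientation: [0.0, 0.725, 0.689, -0.0]
force: [1.7, 0.9, -2.5]
gripper_width: 0.308
```

move_arm(series=[{"tx":-0.045,"ty":0.02,"tz":0,"yaw":0},{"tx":-0.045,"ty":0.02,"tz":0,"yaw":0},{"tx":-0.045,"ty":0.02,"tz":0,"yaw":0},{"tx":-0.033,"ty":0,"tz":0,"yaw":0},{"tx":0,"ty":0,"tz":0,"yaw":0},{"tx":0,"ty":0,"tz":0,"yaw":0}])

```text
t: 6.75
eef_pos: [598.4, -145.5, 196.6]
orientation: [-0.001, 0.725, 0.688, -0.0]
force: [-0.3, 1.6, -1.9]
gripper_width: 0.311
```

Run:
```python
from h import *
c=r.calibration("wrist");s=r.read_state();f=r.grab_frame("wrist");cv2.imwrite("pics/w2.png",f)
print(s["eef_pos"],s["orientation"],s["force"],s["gripper_width"]);np.savez("w2.npz",**{k:np.array(c[k]) for k in c},e=s["eef_pos"])
for k in("post_seat","index_mark","handle","ring","lock_top","pointer"):print(k,[(np.round(d["extent"],1).tolist(),round(d["p"],2)) for d in r.spot_in("wrist",k)][:3])
cv2.imwrite("pics/w2b.png",cv2.resize(f,(800,600),interpolation=2))
```

```text
[ 598.43225809 -145.52108953  196.59386467] [-8.71083278e-04  7.25321383e-01  6.88409781e-01 -3.25190412e-04] [-0.2976919   1.62201772 -1.85704425] 0.3111002457113724
post_seat [([239.5, 109.7, 65.4, 96.1], 0.85)]
index_mark [([290.4, 140.3, 26.6, 9.7], 0.6)]
handle [([239.2, 108.9, 61.8, 98.0], 0.63)]
ring [([241.3, 110.5, 57.0, 97.7], 0.59), ([221.4, 197.2, 68.8, 66.3], 0.57)]
lock_top [([44.7, 255.4, 24.8, 9.2], 0.75), ([250.5, 310.7, 9.8, 3.2], 0.45)]
pointer [([244.6, 107.8, 59.2, 98.8], 0.72)]
```

View pics/w2b.png

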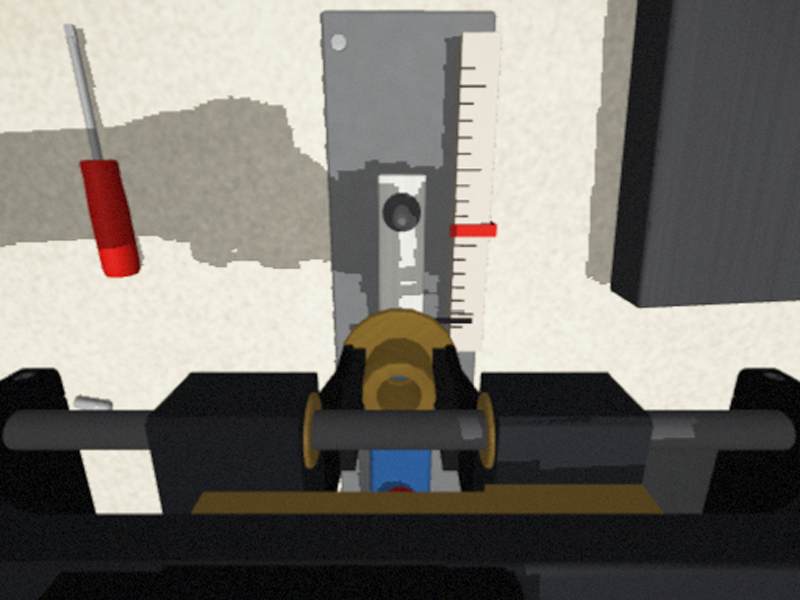

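The wrist view shows the post and collar at (257,135), the red index at (303,147), the pointer tip at (291,205) and the held ring's bore at (255,250).

Run:
```python
from h import *
c=dict(np.load("w2.npz"));e=c["e"];S=1.5625
f=cv2.imread("pics/w2.png");g=cv2.cvtColor(f,cv2.COLOR_BGR2GRAY)
u=lambda x,y,z:unproj("wrist",x,y,z,c)
print("seat",u(401.5/S,211/S,66),"tip?",u(402/S,217/S,106))
print("index",u(474/S,230.5/S,46),"pointer z50",u(472/S,321/S,50),"z46",u(472/S,321/S,46))
print("bore",u(399/S,390/S,e[2]+2)-e,"flange fore",u(399/S,309/S,e[2]-22)-e)
print("red",[b for b in blobs(f,(0,150,60),(6,255,255),20)])
print("black ptr");print(g[196:214,286:302])
print("collar cols 238-276 rows 118-156 step2");print(g[118:156:2,238:276:2])
```

```text
seat [603.00381426 -93.88666934  66.        ] tip? [603.14471242 -92.42556557 106.        ]
index [ 651.19700532 -111.73689354   46.        ] pointer z50 [ 649.10473544 -175.43653486   50.        ] z46 [ 649.73599991 -176.99629359   46.        ]
bore [0.53148004 2.41846945 2.        ] flange fore [  1.70759093  25.34179074 -22.        ]
red [([70.1, 139.6], [51, 103, 38, 74, 1710]), ([302.4, 147.0], [288, 142, 30, 10, 211])]
black ptr
[[ 81  86 128 204 230 229 230 228 228 230 230 230 229 227 229 228]
 [ 84  85 142 209 229 229 229 229 228 228 228 230 230 229 227 229]
 [ 84  84 122 161 172 178 176 174 176 173 177 208 230 228 230 228]
 [ 88  86 111 138 146 141 143 140 143 144 144 197 229 229 226 229]
 [ 88  88  82  98 105 107 101  89  88  87  86 122 144 144 144 142]
 [ 86  86 118 155 168 168 167 143 117 122 118 120 124 125 122 125]
 [ 87  85 154 212 220 221 223 217 214 214 214 214 216 215 214 214]
 [ 56  52  97 130 141 139 141 140 141 142 139 140 139 141 141 151]
 [ 27  29  37  44  43  41  44  41  38  44  44  45  43  40  40  75]
 [ 33  31  30  32  35  32  33  35  31  30  32  34  30  36 
[... 1424 characters left out ...]
  75  84  91  93  82  78  73  50  66 145  96
   84]
 [ 84  83 110 147  50  48  48  74  91 120 113  89  80  79  66  95 144  93
   86]
 [ 81  83 108 149 108  47  51  74  89 119 120  81  74  81  65 135 146  88
   84]
 [ 85  82 110 149 148  70  49  58  75  88  87  75  76  77 124 149 146  83
   85]
 [ 85  85 112 150 151 150  96  50  55  70  74  79  81 189 152 149 149  84
   82]
 [ 85  82 109 151 150 153 153 142 129 181 182 220 229 234 154 150 147  86
   82]
 [ 81  86 108 152 150 155 153 152 153 240 237 235 234 232 152 150 145  84
   86]
 [ 84  81 111 150 152 154 155 150 157 239 237 234 234 232 194 149 148  83
   85]
 [ 82  83 112 151 152 154 155 152 155 213 237 234 233 233 207 149 146  85
   85]]
```

move_arm(series=[{"tx":0.03,"ty":0.001,"tz":0,"yaw":0},{"tx":0.0214,"ty":0.001,"tz":0,"yaw":0},{"tx":0,"ty":0,"tz":0.03,"yaw":0},{"tx":0,"ty":0,"tz":0.0226,"yaw":0},{"tx":0,"ty":0,"tz":0,"yaw":0},{"tx":0,"ty":0,"tz":0,"yaw":0}])

```text
t: 7.7
eef_pos: [604.0, -93.2, 145.3]
orientation: [-0.0, 0.724, 0.689, 0.0]
force: [0.9, -0.2, -1.3]
gripper_width: 0.309
```

Run:
```python
from h import *
s=r.read_state();e=s["eef_pos"];c=r.calibration("wrist");f=r.grab_frame("wrist");cv2.imwrite("pics/w3.png",f)
print(e,s["force"])
print("tip",proj("wrist",[603,-94.3,106],c),"bore top",proj("wrist",e+[0,0,2],c))
g=f[170:300,180:330];cv2.imwrite("pics/w3b.png",cv2.resize(g,None,fx=4.5,fy=4.5,interpolation=2))
```

```text
[603.95966032 -93.21107915 145.29557721] [ 0.86062605 -0.18373807 -1.26246005]
tip [253.47716003 224.7566356 ] bore top [254.67990617 253.40910761]
```

View pics/w3b.png

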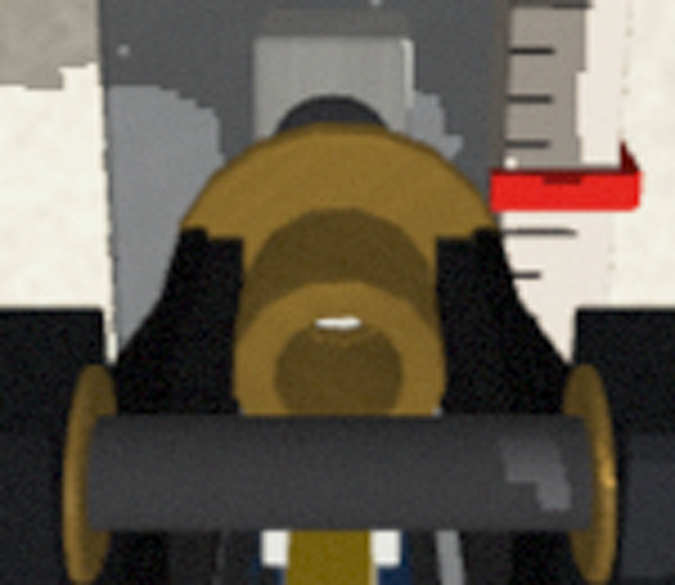

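The ring hangs straight in the grip above the post. The collar's front edge is at about (254,191), and the bore's front edge at about (255,241).

Run:
```python
from h import *
c=r.calibration("wrist");e=np.array(r.read_state()["eef_pos"]);u=lambda x,y,z:unproj("wrist",180+x/4.5,170+y/4.5,z,c)
for z in(1,2,3):print("outer(14)",(u(338,280,e[2]+z)-e)[:2],"inner(8)",(u(338,317,e[2]+z)-e)[:2])
print("flange(25) low",(u(338,123,e[2]-28)-e)[:2])
print("collar fore -12",u(332,96,66)-[0,12,0],"index",u(567,190,46),"index edges",u(567,170,46),u(567,210,46))
```

```text
outer(14) [ 0.87227608 12.84075354] inner(8) [0.61568166 7.69043059]
outer(14) [ 0.89461899 13.33504079] inner(8) [0.63981877 8.22073081]
outer(14) [ 0.91696189 13.82932804] inner(8) [0.66395588 8.75103103]
flange(25) low [ 1.46969069 23.50307159]
collar fore -12 [604.45249366 -94.52887667  66.        ] index [ 652.0303106  -112.12024475   46.        ] index edges [ 652.00854984 -107.63819038   46.        ] [ 652.05229641 -116.64865191   46.        ]
```

move_arm(series=[{"tx":-0.001,"ty":-0.0005,"tz":0.008,"yaw":0},{"tx":0,"ty":0,"tz":0.008,"yaw":0},{"tx":0,"ty":0,"tz":0.008,"yaw":0},{"tx":0,"ty":0,"tz":0.008,"yaw":0},{"tx":0,"ty":0,"tz":0,"yaw":0}])

```text
t: 8.25
eef_pos: [602.2, -94.5, 111.4]
orientation: [-0.001, 0.725, 0.689, -0.001]
force: [-0.7, -0.2, -2.1]
gripper_width: 0.309
```

move_arm(series=[{"tx":0,"ty":0,"tz":0.006,"yaw":0},{"tx":0,"ty":0,"tz":0.006,"yaw":0},{"tx":0,"ty":0,"tz":0.004,"yaw":0},{"tx":0,"ty":0,"tz":0.001,"yaw":0},{"tx":0,"ty":0,"tz":0,"yaw":0}])

```text
t: 8.75
eef_pos: [603.2, -94.4, 95.8]
orientation: [-0.0, 0.725, 0.689, -0.0]
force: [-0.2, -0.8, -2.0]
gripper_width: 0.309
```

move_arm(series=[{"tx":0,"ty":0,"tz":0.001,"yaw":0},{"tx":0,"ty":0,"tz":0.001,"yaw":0},{"tx":0,"ty":0,"tz":0,"yaw":0}])

```text
t: 9.05
eef_pos: [603.3, -94.5, 94.1]
orientation: [0.0, 0.725, 0.689, 0.0]
force: [0.3, -0.5, -1.1]
gripper_width: 0.312
```

move_arm(series=[{"tx":0,"ty":0,"tz":0,"yaw":0},{"tx":0,"ty":0,"tz":0,"yaw":0},{"tx":0,"ty":0,"tz":0,"yaw":0},{"tx":0,"ty":0,"tz":0,"yaw":0},{"tx":0,"ty":0,"tz":-0.03,"yaw":0},{"tx":0,"ty":0,"tz":-0.04,"yaw":0},{"tx":-0.04,"ty":0,"tz":-0.02,"yaw":0},{"tx":-0.04,"ty":0,"tz":0,"yaw":0}], hand=0.06)

```text
t: 9.85
eef_pos: [601.9, -173.6, 188.5]
orientation: [0.003, 0.723, 0.691, 0.002]
force: [1.1, -0.8, -0.3]
gripper_width: 0.687
```

move_arm(series=[{"tx":-0.04,"ty":0,"tz":0,"yaw":0},{"tx":0,"ty":0,"tz":0,"yaw":0},{"tx":0,"ty":0,"tz":0,"yaw":0}])

```text
t: 10.15
eef_pos: [596.8, -215.6, 183.8]
orientation: [-0.0, 0.726, 0.688, -0.0]
force: [-0.1, 1.2, 0.1]
gripper_width: 0.689
```

Run:
```python
from h import *
s=r.read_state();e=np.array(s["eef_pos"]);c=r.calibration("wrist");f=r.grab_frame("wrist");cv2.imwrite("pics/w4.png",cv2.resize(f,(800,600),interpolation=2))
print(e,s["orientation"],s["force"],s["gripper_width"]);np.savez("w4.npz",**{k:np.array(c[k]) for k in c},e=e)
print("seat exp",proj("wrist",[603.5,-94.4,66],c),"lock exp",proj("wrist",[590,-299,98],c))
print("red",blobs(f,(0,150,60),(6,255,255),20));print("yel",blobs(f,(22,140,90),(34,255,255),20))
```

```text
[ 596.80992091 -215.59044278  183.79980994] [-1.06482296e-04  7.25566242e-01  6.88152321e-01 -7.19450591e-06] [-0.05276785  1.23319764  0.05213506] 0.6894543211738444
seat exp [255.12991167  54.03202474] lock exp [252.34840217 282.70864003]
red [([45.9, 71.0], [24, 27, 45, 90, 2347]), ([306.0, 74.5], [290, 70, 33, 10, 283]), ([253.8, 290.1], [243, 288, 23, 7, 108])]
yel [([253.6, 147.9], [244, 135, 20, 26, 494])]
```

View pics/w4.png

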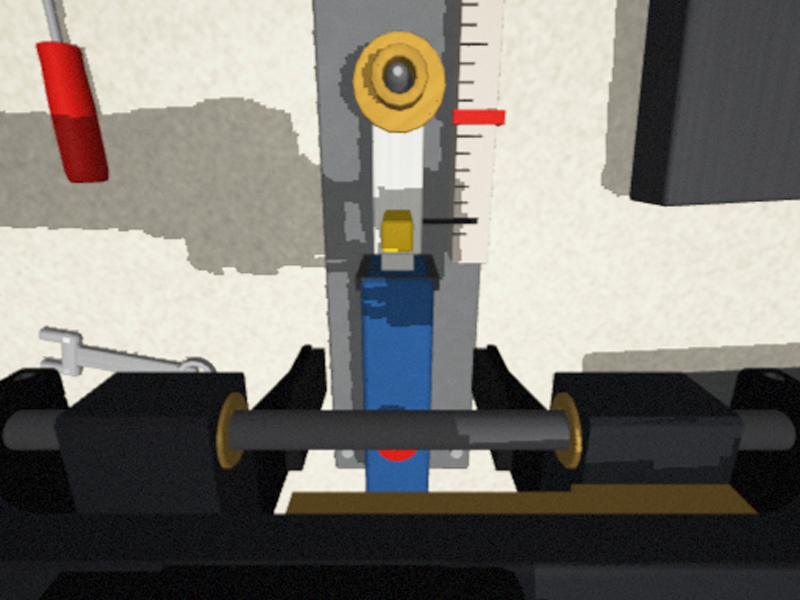

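The ring sits round the post at (255,50), the index is at (306,74.5), the pointer is at about (300,141), and the button is under the gripper at (254,290).

move_arm(series=[{"tx":-0.04,"ty":-0.001,"tz":0,"yaw":0},{"tx":-0.0446,"ty":-0.0005,"tz":0,"yaw":0},{"tx":0,"ty":0,"tz":0.02,"yaw":0},{"tx":0,"ty":0,"tz":0.022,"yaw":0},{"tx":0,"ty":0,"tz":0.015,"yaw":0},{"tx":0,"ty":0,"tz":0,"yaw":0},{"tx":0,"ty":0,"tz":0,"yaw":0}], hand=0)

```text
t: 10.9
eef_pos: [592.1, -297.5, 127.3]
orientation: [0.0, 0.724, 0.69, 0.0]
force: [0.0, 0.2, 0.5]
gripper_width: 0.136
```

Run:
```python
from h import *
c=dict(np.load("w4.npz"));S=1.5625;u=lambda x,y,z:unproj("wrist",x,y,z,c).round(1)
print("handle",u(397.5/S,236.5/S,112),"ringflange",u(399/S,82/S,68),"index",u(306.2,75,46))
for z in(46,50,54):print("ptr",z,u(475/S,220.5/S,z))
f=r.grab_frame("top");s=r.read_state();print(s["eef_pos"],s["force"])
ct=r.calibration("top");print("TCP tip px",proj("top",np.array(s["eef_pos"])-[0,0,19],ct),blobs(f,(0,150,90),(6,255,255),4))
w=r.grab_frame("wrist");print(blobs(w,(0,150,60),(6,255,255),20))
```

```text
handle [ 598.9 -169.6  112. ] ringflange [603.7 -93.5  68. ] index [ 650.4 -111.9   46. ]
ptr 46 [ 648.4 -173.4   46. ]
ptr 50 [ 647.7 -172.8   50. ]
ptr 54 [ 647.  -172.3   54. ]
[ 592.50315774 -297.83992058  127.99841992] [0.36989089 0.99467708 0.34857475]
TCP tip px [347.9209323 154.1807382] [([285.6, 140.6], [285, 136, 2, 9, 15]), ([279.7, 222.6], [267, 219, 26, 8, 171])]
[([2.6, 7.6], [0, 0, 7, 16, 88]), ([253.9, 223.9], [236, 206, 35, 42, 716])]
```

move_arm(series=[{"tx":-0.001,"ty":0,"tz":0.005,"yaw":0},{"tx":0,"ty":0,"tz":0.005,"yaw":0},{"tx":0,"ty":0,"tz":0.003,"yaw":0},{"tx":0,"ty":0,"tz":0.003,"yaw":0},{"tx":0,"ty":0,"tz":0.003,"yaw":0},{"tx":0,"ty":0,"tz":0,"yaw":0}])

```text
t: 11.6
eef_pos: [591.4, -299.9, 107.6]
orientation: [-0.0, 0.725, 0.689, -0.0]
force: [0.5, -0.3, 0.9]
gripper_width: 0.005
```

move_arm(series=[{"tx":0,"ty":0,"tz":0.002,"yaw":0},{"tx":0,"ty":0,"tz":0.002,"yaw":0},{"tx":0,"ty":0,"tz":0,"yaw":0}])

```text
t: 11.9
eef_pos: [591.5, -299.8, 107.3]
orientation: [0.0, 0.725, 0.689, -0.001]
force: [-6.9, 1.3, 18.6]
gripper_width: 0.005
```

move_arm(series=[{"tx":0,"ty":0,"tz":-0.03,"yaw":0},{"tx":0,"ty":0,"tz":-0.04,"yaw":0},{"tx":0.04,"ty":0,"tz":0,"yaw":0},{"tx":0.045,"ty":0.0005,"tz":0,"yaw":0},{"tx":0.0455,"ty":0,"tz":0,"yaw":0},{"tx":0,"ty":0,"tz":0,"yaw":0},{"tx":0,"ty":0,"tz":0,"yaw":0}], hand=0.05)

```text
t: 12.6
eef_pos: [598.3, -167.8, 173.8]
orientation: [-0.0, 0.723, 0.69, -0.0]
force: [-0.4, -0.3, -0.0]
gripper_width: 0.532
```

Run:
```python
from h import *
s=r.read_state();e=np.array(s["eef_pos"]);c=r.calibration("wrist");f=r.grab_frame("wrist");cv2.imwrite("pics/w5.png",cv2.resize(f,(800,600),interpolation=2))
print(e,s["orientation"],s["force"],s["gripper_width"])
b=blobs(f,(22,140,60),(34,255,255),20);print(b,[unproj("wrist",*x[0],112,c).round(1) for x in b])
b=blobs(f,(0,150,60),(6,255,255),20);print(b,[unproj("wrist",*x[0],46,c).round(1) for x in b])
print("handle exp",proj("wrist",[598.9,-169.6,112],c))
```

```text
[ 598.25565451 -167.82036485  173.82075464] [-2.51642794e-04  7.23469179e-01  6.90356585e-01 -2.63900257e-04] [-0.35128892 -0.30312086 -0.04387254] 0.532174935624213
[([255.3, 204.8], [246, 187, 20, 35, 635])] [array([ 598.9, -162.3,  112. ])]
[([50.8, 119.1], [29, 78, 44, 84, 2134]), ([306.6, 127.5], [291, 123, 33, 9, 258]), ([253.9, 311.9], [243, 308, 22, 7, 90])] [array([408.7, -92. ,  46. ]), array([ 650.2, -111.1,   46. ]), array([ 589.8, -322.4,   46. ])]
handle exp [255.77240114 213.39682731]
```

View pics/w5.png

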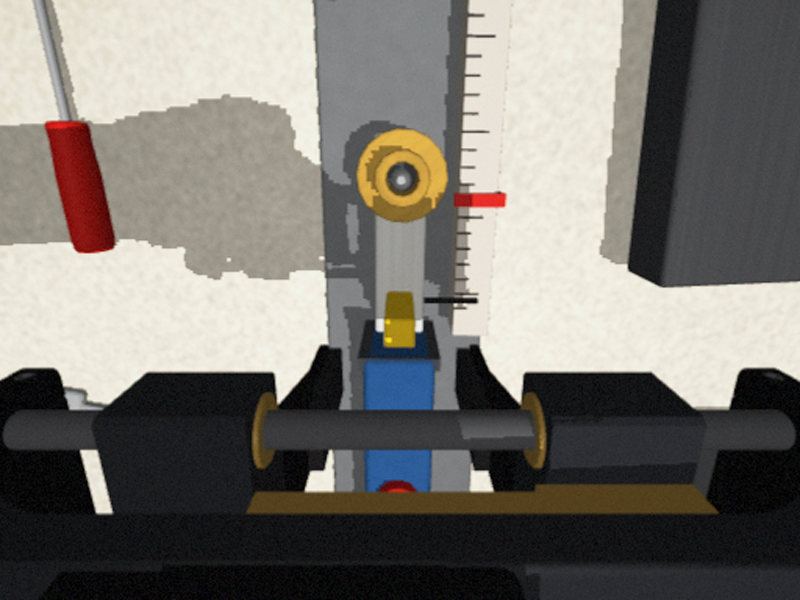

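The view shows the handle top at (256,213) where expected, the ring still seated, and the boom home. Grasping now.

move_arm(series=[{"tx":-0.002,"ty":0.0005,"tz":0.02,"yaw":0},{"tx":0,"ty":0,"tz":0.025,"yaw":0},{"tx":0,"ty":0,"tz":0.018,"yaw":0},{"tx":0,"ty":0,"tz":0.01,"yaw":0},{"tx":0,"ty":0,"tz":0,"yaw":0},{"tx":0,"ty":0,"tz":0,"yaw":0}])

```text
t: 13.25
eef_pos: [599.2, -172.3, 101.3]
orientation: [0.0, 0.725, 0.689, 0.0]
force: [0.1, -0.4, 0.3]
gripper_width: 0.573
```

move_arm(series=[{"tx":0,"ty":0,"tz":0,"yaw":0},{"tx":0,"ty":0,"tz":0,"yaw":0},{"tx":0,"ty":0,"tz":0,"yaw":0},{"tx":0,"ty":0,"tz":0,"yaw":0},{"tx":0,"ty":0,"tz":0,"yaw":0},{"tx":0,"ty":0,"tz":0,"yaw":0}], hand=0.005, grip_force=35)

```text
t: 13.85
eef_pos: [598.3, -171.4, 101.1]
orientation: [-0.0, 0.725, 0.689, -0.001]
force: [-2.5, 0.1, 2.2]
gripper_width: 0.178
```

move_arm(series=[{"tx":0.004,"ty":0,"tz":0,"yaw":0},{"tx":0.008,"ty":0.0001,"tz":0,"yaw":0},{"tx":0.008,"ty":0.0001,"tz":0,"yaw":0},{"tx":0.008,"ty":0.0001,"tz":0,"yaw":0},{"tx":0.008,"ty":0.0001,"tz":0,"yaw":0},{"tx":0.008,"ty":0.0001,"tz":0,"yaw":0},{"tx":0.006,"ty":0,"tz":0,"yaw":0},{"tx":0.004,"ty":0,"tz":0,"yaw":0}])

```text
t: 14.65
eef_pos: [601.2, -119.0, 101.1]
orientation: [0.0, 0.725, 0.689, -0.002]
force: [-3.7, -4.4, 4.1]
gripper_width: 0.187
```

move_arm(series=[{"tx":0,"ty":0,"tz":0,"yaw":0},{"tx":0,"ty":0,"tz":0,"yaw":0},{"tx":0,"ty":0,"tz":0,"yaw":0}])

```text
t: 14.95
eef_pos: [601.3, -118.4, 101.1]
orientation: [-0.0, 0.725, 0.689, -0.001]
force: [-3.3, -2.7, 5.6]
gripper_width: 0.181
```

Run:
```python
from h import *
s=r.read_state();e=np.array(s["eef_pos"]);c=r.calibration("wrist");f=r.grab_frame("wrist");cv2.imwrite("pics/w6.png",f)
np.savez("w6.npz",**{k:np.array(c[k]) for k in c},e=e)
print(e,s["force"],s["gripper_width"])
g=f[120:280,200:400];cv2.imwrite("pics/w6b.png",cv2.resize(g,None,fx=3.75,fy=3.75,interpolation=2))
b=blobs(f,(0,150,60),(6,255,255),20);print(b,[unproj("wrist",*x[0],46,c).round(1) for x in b])
```

```text
[ 601.28960369 -118.43777551  101.08284936] [-3.34291015 -2.72214241  5.61533943] 0.1809699411472779
[([12.4, 194.8], [0, 136, 35, 99, 2124]), ([319.7, 202.6], [299, 194, 41, 15, 446])] [array([420. , -93.3,  46. ]), array([ 650.8, -111.2,   46. ])]
```

View pics/w6b.png

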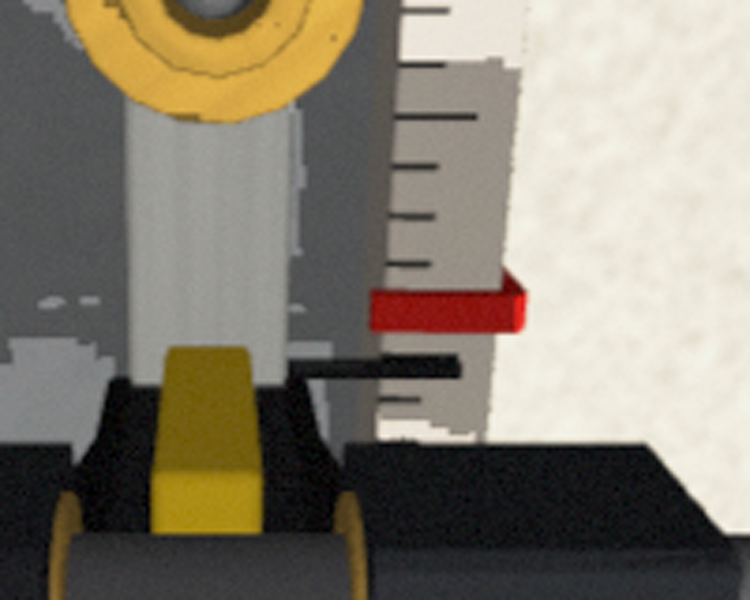

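The index is at crop (447,311), spanning rows 290–332. The pointer is at crop row 366, just short of it on the home side.

Run:
```python
from h import *
c=dict(np.load("w6.npz"));u=lambda x,y,z:unproj("wrist",200+x/3.75,120+y/3.75,z,c)
sy=lambda p:(p[0]*.06+p[1])/1.0018
i=u(446,311,46);print("idx",i,sy(i),"edges",sy(u(446,291,46)),sy(u(446,331,46)))
for z in(46,48,50,52,54,58):print(z,[round(sy(u(425,y,z))-sy(i),1) for y in(354,366,380)],u(461,366,z)[0].round(1))
h=u(208,471,112);print("handle fore edge-8",h,sy(h)-8-sy(i))
rg=u(218,123,66);print("ring flange aft edge",rg,"handle from ring:",sy(rg)+25-75-sy(i))
```

```text
idx [ 650.23896041 -111.3968969    46.        ] -72.25250476760527 edges -67.9740732445095 -76.58377411270469
46 [np.float64(-9.4), np.float64(-12.1), np.float64(-15.2)] 653.5
48 [np.float64(-8.6), np.float64(-11.2), np.float64(-14.3)] 653.1
50 [np.float64(-7.7), np.float64(-10.4), np.float64(-13.4)] 652.6
52 [np.float64(-6.9), np.float64(-9.5), np.float64(-12.5)] 652.1
54 [np.float64(-6.1), np.float64(-8.6), np.float64(-11.6)] 651.6
58 [np.float64(-4.4), np.float64(-6.9), np.float64(-9.8)] 650.7
handle fore edge-8 [ 602.24611899 -108.55057851  112.        ] -8.033192352262574
ring flange aft edge [606.04854066 -67.198754    66.        ] handle from ring: -8.527932007892517
```

move_arm(series=[{"tx":0.003,"ty":0,"tz":0,"yaw":0},{"tx":0.003,"ty":0.0001,"tz":0,"yaw":0},{"tx":0.002,"ty":0,"tz":0,"yaw":0},{"tx":0,"ty":0,"tz":0,"yaw":0},{"tx":0,"ty":0,"tz":0,"yaw":0},{"tx":0,"ty":0,"tz":0,"yaw":0}])

```text
t: 15.6
eef_pos: [601.7, -110.6, 101.1]
orientation: [-0.0, 0.725, 0.689, -0.001]
force: [-2.9, -3.1, 5.4]
gripper_width: 0.183
```

Run:
```python
from h import *
s=r.read_state();e=np.array(s["eef_pos"]);c=r.calibration("wrist");f=r.grab_frame("wrist");cv2.imwrite("pics/w7.png",f)
np.savez("w7.npz",**{k:np.array(c[k]) for k in c},e=e)
print(e,s["force"],s["gripper_width"])
g=f[120:280,200:400];cv2.imwrite("pics/w7b.png",cv2.resize(g,None,fx=3.75,fy=3.75,interpolation=2))
```

```text
[ 601.74557875 -110.60568715  101.06729473] [-2.88196914 -3.07944804  5.35474268] 0.1832862316186596
```

View pics/w7b.png

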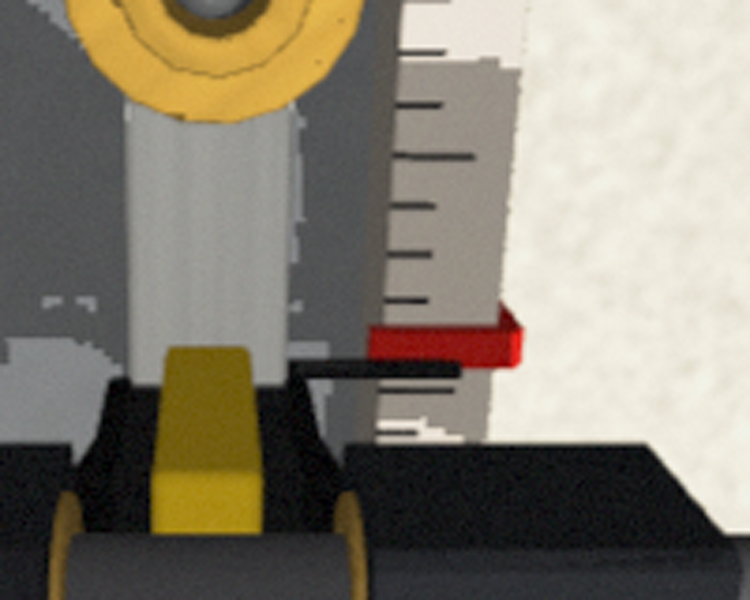

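The index spans crop rows 326–367. The pointer, at rows 361–377, overlaps its near edge.

Run:
```python
from h import *
S=1.5625
def run(c,u,idx,ptr,hf,ra):
    sy=lambda p:(p[0]*.06+p[1])/1.0018
    i=sy(u(*idx,46));print("handle",round(sy(u(*hf,112))-8-i,1),"ring",round(sy(u(*ra,66))+25-75-i,1),"ptr",[(z,round(sy(u(*ptr,z))-i,1)) for z in(46,48,50,52,54,56,58)])
c=dict(np.load("w7.npz"));run(c,lambda x,y,z:unproj("wrist",200+x/3.75,120+y/3.75,z,c),(445,347),(425,369),(208,471),(218,123))
c2=dict(np.load("w4.npz"));run(c2,lambda x,y,z:unproj("wrist",x/S,y/S,z,c2),(479,117.5),(450,220.5),(397.5,223),(399,132))
f=r.grab_frame("top");cv2.imwrite("pics/t2.png",f);ct=r.calibration("top")
print(blobs(f,(0,150,90),(6,255,255),4)[:3]);print(cv2.cvtColor(f,cv2.COLOR_BGR2GRAY)[132:150,278:296])
```

```text
handle -0.2 ring -0.7 ptr [(46, np.float64(-4.9)), (48, np.float64(-4.0)), (50, np.float64(-3.2)), (52, np.float64(-2.3)), (54, np.float64(-1.4)), (56, np.float64(-0.6)), (58, np.float64(0.3))]
handle -61.9 ring -59.5 ptr [(46, np.float64(-61.5)), (48, np.float64(-61.2)), (50, np.float64(-60.9)), (52, np.float64(-60.7)), (54, np.float64(-60.4)), (56, np.float64(-60.1)), (58, np.float64(-59.9))]
[([347.0, 156.3], [344, 153, 7, 7, 40]), ([280.6, 222.5], [267, 220, 26, 7, 145])]
[[13 21 38 55 31 41 70 72 72 73 73 72 55 49 50 52 53 55]
 [15 18 36 63 32 33 70 73 74 75 74 65 50 48 49 52 53 54]
 [15 16 29 59 32 33 67 74 74 76 73 55 47 48 49 51 51 53]
 [13 17 27 54 37 29 52 73 75 75 70 49 46 48 49 50 50 53]
 [14 13 24 47 43 27 40 71 73 72 64 46 45 46 48 50 51 52]
 [12 15 20 39 42 27 34 69 71 68 52 43 45 46 48 49 50 52]
 [13 14 18 37 50 29 31 65 67 64 48 42 43 46 47 48 49 51]
 [18 14 17 34 49 28 31 60 64 57 42 41 43 45 47 47 49 50]
 [26 21 20 37 54 29 28 48 61 53 40 40 42 43 46 47 49 49]
 [19 37 35 46 54 29 25 37 59 44 37 40 42 44 44 47 48 49]
 [13 31 37 47 50 29 24 30 57 40 35 38 41 43 44 46 48 48]
 [12 27 39 41 40 26 23 28 53 35 32 38 39 41 44 46 47 48]
 [10 16 34 49 32 25 23 27 45 32 32 35 39 41 43 45 46 47]
 [ 8  9 22 43 38 25 23 25 39 29 31 34 38 40 42 43 45 47]
 [ 9  8 12 26 34 24 23 25 31 27 30 31 36 39 41 43 44 47]
 [10  8  7 13 21 23 23 24 25 26 29 31 35 38 40 42 44 46]
 [ 9  9  8  6 12 18 22 24 24 25 27 31 32 37 40 41 42 45]
 [ 9  9 10 10 10 15 21 23 23 25 26 29 31 36 39 40 42 44]]
```

Run:
```python
from h import *
s=r.read_state();print(s["t"],s["eef_pos"],s["force"],s["gripper_width"],np.abs(s["qvel"]).max())
print(r.sign_off())
```

```text
15.7 [ 601.75071511 -110.63351277  101.10253278] [-4.88464892 -3.87667311  5.50984782] 0.18034740895391282 0.0017937322043525574
the job is handed in; nothing more can be done
None
```

I hung the brass ring farthest to the robot's right on the post and pushed the lock button down. I then drew the boom out about 61 mm and handed the job in at 15.7 s, still gripping the handle. `sign_off` gives no verdict, so I only have my own checks.

- **Ring:** the picture after release showed it seated around the post. The last close-up still shows its near side in the same place relative to the handle.
- **Lock button:** the fingertips stopped at 88.3 mm above the bench with 18.6 N of push, which matches fully down (88 mm).
- **Grip and stillness:** the fingers closed to about 16 mm on the 16 mm handle, and the largest joint speed was 0.002 rad/s. The pull of a few newtons fits the spring.
- **Pointer against index:** the handle and the ring put the boom -0.2 mm and -0.7 mm from the index, inside the 4 mm allowed.
    - **Disagreement:** a direct pixel reading depends on the pointer's height, which I don't know. It gives 0 to -5 mm for heights of 58 down to 46 mm.
    - **Why I left it:** the measured travel fits a height of about 58 mm, which puts the pointer within about 1 mm. Estimates of the needed draw from the earlier pictures ran from 59.5 to 63.8 mm.
- **Other things:** nothing else looked moved in the wrist pictures, but I made no separate check at the end. The top camera could not see the index then because the gripper hid it.

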